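Check the washed glue syringes and reject the clogged one

ROBOT

A 7-joint arm with a two-finger parallel gripper is mounted at the origin on the work surface. World frame = base frame: x ahead of the robot, y to its left, z up, the work surface at z = 0. Lengths are in m, angles in rad, forces in N, time in s.
With the tool pointing down it reaches from about 0.4 to 0.875 m from the base axis. Payload 4.4 kg.
Tool frame: the origin (TCP) lies between the finger pads; the fingertips stand 22 mm ahead of it and the grasp point (between the pads) lies 3 mm ahead of it; z points along the fingers, y is the line along which they close (so a half turn about z gives the same grasp; the last joint's range is limited). The gripper opens to 85 mm and grips with 20 to 120 N. Pads are 22 mm wide; open, the fingers measure 114 mm over their backs; the gripper's body (76 mm by 85 mm) begins 54 mm behind the grasp point. The pads swing forward as they close: fully open they stand 13 mm farther back than shut.
Start: joints at [-1.272, 0.628, 0.038, 1.517, -0.027, 0.996, -0.02], TCP at [0.232, 0.607, 0.253] pointing down, gripper open.
Joint ranges: [-3.06, 3.06], [-0.37, 2.12], [-1.25, 1.32], [0.18, 2.47], [-1.1, 4.24], [0.23, 1.98], [-2.94, 2.94]. Speed limits (rad/s): [2.57, 2.57, 3.14, 3.14, 3.14, 3.14, 3.14].

INTERFACE

Orientations are given as a rotation vector (axis times angle).
In Python, from cell import status, imaging, ctrl gives the robot as it stands. The module is installed in compiled form; this text tells all that it offers.
- The arm moves only by the shell command python3 -m handwheel 'ROWS'. ROWS is a JSON object of lists of equal length, an entry for each row: "xyz": the shift along the world's x, y, z in cm, a list of three; "yaw": the turn about the world's z in degrees; "gripper": the finger opening in cm, from 0 to 8.54. A call has 1 to 20 rows; each row shifts and turns the commanded pose from where the row before left it; what a row does not reach is not made up. A row lasts 1/12 s, in which the tool goes at most 41.7 mm and 7.16 degrees, less where a joint would pass 70% of its speed; a pose out of reach is approached as far as the arm can. A call is refused whole if a number of a shift passes 4.17 or a number of a turn 7.16, either way. A call with a gripper value outside its range is refused whole. The fingers move at their own pace and stop on an object; the grip force is fixed at half the most. Time passes only in rows, so rows that do not move let the fingers close. It gives the time, the measured TCP pose, the force, the opening and the grip force at its end, in the units of the state.
- status.state(): the state, without advancing time (a new reading comes with each control period).
- imaging.capture(name): name is "scene" or "top" or "wrist"; returns the picture (420x560x3 uint8, red, green, blue); there is no depth.
- imaging.camera_info(name): a dict with "fov_y" (degrees; the focal length in pixels is half the picture's height over the tangent of half this angle, whatever the lens; pixels are square), "cx", "cy" (the principal point, pixels), "camera_from_world" (4x4, takes a point from world to camera coordinates); the wrist camera has in their place "mount" (4x4, takes a point from camera to tool coordinates, whose origin is the TCP and whose axes are the flange's). Camera axes: x right, y down, z forward; pixel columns grow to the right and rows downward; lengths in m; the calibration is good to about 2 mm. The wrist camera is an equidistant fisheye: a pixel r from the principal point sees the ray r / f radians off the axis. A picture is of the moment at which its call begins: read the wrist's pose just before it. camera_info takes no time and is no camera call.
- ctrl.sign_off(): hands the job in; it is judged then, once.
The state is a dict: "time": time; "q": joint angles; "joint_vel": joint speeds; "tau": joint torques, N m; "position": TCP position; "eef_rot": TCP orientation; "contact_force": force on the tool from outside, world axes, zero at the start; "torque": the same for the moment, N m; "gripper_width": finger opening in m; "finger_force": force on a finger pad.
Only numpy, scipy, OpenCV 4.12 (cv2) and the standard library are available. Lean on these libraries where they do the work, as an engineer would, in place of code of your own. Each camera call takes 0.05 s, during which the arm holds its last target. There are 200 camera calls.

TASK

Three washed glue syringes stand in the drying rack. Press each plunger slowly to feel whether it runs free: push the free ones fully home and leave them standing in the rack, but where set glue makes the plunger stiffen part-way, stop without forcing it, then lift that syringe out and lower it nozzle first to the bottom of the empty soaking pot before letting go. Leave the pot where it stands and do not disturb the other things on the bench.

Things in the scene. Friction and masses are not known exactly. Their poses are not given: they have to be found in the camera images.
- rack: Plywood drying rack, fixed, 64 mm (x) by 274 mm (y) by 62 mm high, two tiers with four holes in a row along its y axis, 60 mm apart. Origin: centre of its underside, z up. A syringe stands with its barrel through the upper tier and its shoulder on the lower tier, nozzle tip 16 mm above the table.
- rack_hole0 (a point): Centre of rack hole 0 at the upper tier's top face, 62 mm above the table. Syringe a stands here at the start.
- rack_hole1 (a point): Centre of rack hole 1 at the upper tier's top face, 62 mm above the table. Syringe b stands here at the start.
- rack_hole2 (a point): Centre of rack hole 2 at the upper tier's top face, 62 mm above the table. This hole is empty.
- rack_hole3 (a point): Centre of rack hole 3 at the upper tier's top face, 62 mm above the table. Syringe c stands here at the start.
- thumb_a (a point): Syringe a, thumb disc of the plunger: centre of the disc's top face. Disc 28 mm across, 4 mm thick, on a cross-shaped rod 14 mm wide; the disc may be gripped to lift the syringe. With the syringe in the rack this face is 181 mm above the table with the plunger fully out and 131 mm when fully home. z points up along the syringe.
- nozzle_a (a point): Syringe a, tip of the nozzle (lower end), on the syringe's axis; z points up along it. Nozzle 14 mm long, then the opaque white barrel, 26 mm across and 92 mm long, with a flange of two finger lugs (44 by 24 mm, 3 mm thick) at its upper end, 106 mm above the tip. The syringe weighs about 65 to 110 g.
- plunger_a (a joint): Syringe a, how far its plunger is pushed in, in m: 0 fully out, 0.050 fully home (disc 5 mm above the flange); it starts between 0 and 0.008. It stays where it is left, apart from springing back a few mm off set glue. A free plunger slides with a steady 2 to 4 N all the way to home, where its rubber nose meets the bottom: 3 N per mm of give, hard after 4 mm.
- thumb_b (a point): Syringe b, thumb disc of the plunger: centre of the disc's top face. Disc 28 mm across, 4 mm thick, on a cross-shaped rod 14 mm wide; the disc may be gripped to lift the syringe. With the syringe in the rack this face is 181 mm above the table with the plunger fully out and 131 mm when fully home. z points up along the syringe.
- nozzle_b (a point): Syringe b, tip of the nozzle (lower end), on the syringe's axis; z points up along it. Nozzle 14 mm long, then the opaque white barrel, 26 mm across and 92 mm long, with a flange of two finger lugs (44 by 24 mm, 3 mm thick) at its upper end, 106 mm above the tip. The syringe weighs about 65 to 110 g.
- plunger_b (a joint): Syringe b, how far its plunger is pushed in, in m: 0 fully out, 0.050 fully home (disc 5 mm above the flange); it starts between 0 and 0.008. It stays where it is left, apart from springing back a few mm off set glue. A free plunger slides with a steady 2 to 4 N all the way to home, where its rubber nose meets the bottom: 3 N per mm of give, hard after 4 mm.
- thumb_c (a point): Syringe c, thumb disc of the plunger: centre of the disc's top face. Disc 28 mm across, 4 mm thick, on a cross-shaped rod 14 mm wide; the disc may be gripped to lift the syringe. With the syringe in the rack this face is 181 mm above the table with the plunger fully out and 131 mm when fully home. z points up along the syringe.
- nozzle_c (a point): Syringe c, tip of the nozzle (lower end), on the syringe's axis; z points up along it. Nozzle 14 mm long, then the opaque white barrel, 26 mm across and 92 mm long, with a flange of two finger lugs (44 by 24 mm, 3 mm thick) at its upper end, 106 mm above the tip. The syringe weighs about 65 to 110 g.
- plunger_c (a joint): Syringe c, how far its plunger is pushed in, in m: 0 fully out, 0.050 fully home (disc 5 mm above the flange); it starts between 0 and 0.008. It stays where it is left, apart from springing back a few mm off set glue. A free plunger slides with a steady 2 to 4 N all the way to home, where its rubber nose meets the bottom: 3 N per mm of give, hard after 4 mm.
- syringe_a: Syringe a as a whole; origin at the nozzle tip. Exactly one of the three, another each time, hides a plug of half-set glue, met with the plunger 0.016 to 0.028 in: from there the force rises 1.5 N per mm for at most 12 mm, then it is blocked short of home. Pressing a syringe into the rack with over 20 N counts as forcing; a total push of 6 to 8 N is plenty.
- syringe_b: Syringe b as a whole; origin at the nozzle tip. Exactly one of the three, another each time, hides a plug of half-set glue, met with the plunger 0.016 to 0.028 in: from there the force rises 1.5 N per mm for at most 12 mm, then it is blocked short of home. Pressing a syringe into the rack with over 20 N counts as forcing; a total push of 6 to 8 N is plenty.
- syringe_c: Syringe c as a whole; origin at the nozzle tip. Exactly one of the three, another each time, hides a plug of half-set glue, met with the plunger 0.016 to 0.028 in: from there the force rises 1.5 N per mm for at most 12 mm, then it is blocked short of home. Pressing a syringe into the rack with over 20 N counts as forcing; a total push of 6 to 8 N is plenty.
- pot: The soaking pot: empty, plain straight steel pot without a handle, 80 mm across, 90 mm high, wall 3 mm, floor 5 mm thick, 0.75 kg, loose. Origin: centre of its underside, z up. A syringe put in stands on its nozzle and leans on the rim.
- bone_folder: Bystander: bone folder, flat, 161 by 22 by 6 mm, origin under the middle of its blade.
- awl: Bystander: awl lying on its side, 121 mm long, 30 mm thick at the wooden handle; origin on the table below the ferrule.
- thread_spool: Bystander: wooden spool of thread, 40 mm across, 50 mm high, origin under its centre.
- book: Bystander: small bound book lying flat, 158 by 112 by 29 mm, origin under its centre.
- weight: Bystander: cast pressing weight with a knob, 62 mm across, 71 mm high, 0.95 kg, origin under its centre.
- brush_jar: Bystander: white jar 72 mm across, 85 mm high, holding three glue brushes that reach 170 mm high and lean out up to 45 mm from its axis; not the soaking pot. Origin under its centre.
Not all that is in view belongs to the job. Leave any orange or pink look-alike of the syringe_b alone.

How it is judged:
On the way:
1. the syringe whose plunger stiffened is lowered, still held, until its nozzle is within 15 mm of the pot's inner floor (((z of nozzle_a in the frame of pot between 0 and 0.02 m and horizontal distance between nozzle_a and pot below 0.037 m and contact force between the fingers and syringe_a above 0.5 N and value of joint plunger_a between 0.014 and 0.046 m) or (z of nozzle_b in the frame of pot between 0 and 0.02 m and horizontal distance between nozzle_b and pot below 0.037 m and contact force between the fingers and syringe_b above 0.5 N and value of joint plunger_b between 0.014 and 0.046 m) or (z of nozzle_c in the frame of pot between 0 and 0.02 m and horizontal distance between nozzle_c and pot below 0.037 m and contact force between the fingers and syringe_c above 0.5 N and value of joint plunger_c between 0.014 and 0.046 m))), for 0.1 s.
At the end, for the whole second after the job is handed in: Two syringes upright in their rack holes, plungers fully home (in more than 47 of 50 mm); the clogged one, plunger in by 14 to 46 mm, at rest nozzle down in the pot, nozzle within 15 mm of its inner floor, leaning less than 40 degrees; pot upright (((z of nozzle_a in the frame of pot between 0 and 0.02 m and horizontal distance between nozzle_a and pot below 0.037 m and value of joint plunger_a between 0.014 and 0.046 m and linear speed of syringe_a below 0.03 m/s and angle between nozzle_a's own z axis and vertical below 0.7 rad and value of joint each of plunger_b, plunger_c above 0.047 m and distance between nozzle_b and rack_hole1 below 0.055 m and angle between each of nozzle_b, nozzle_c's own z axis and vertical below 0.1 rad and distance between nozzle_c and rack_hole3 below 0.055 m) or (z of nozzle_b in the frame of pot between 0 and 0.02 m and horizontal distance between nozzle_b and pot below 0.037 m and value of joint plunger_b between 0.014 and 0.046 m and linear speed of syringe_b below 0.03 m/s and angle between nozzle_b's own z axis and vertical below 0.7 rad and value of joint each of plunger_a, plunger_c above 0.047 m and distance between nozzle_a and rack_hole0 below 0.055 m and angle between each of nozzle_a, nozzle_c's own z axis and vertical below 0.1 rad and distance between nozzle_c and rack_hole3 below 0.055 m) or (z of nozzle_c in the frame of pot between 0 and 0.02 m and horizontal distance between nozzle_c and pot below 0.037 m and value of joint plunger_c between 0.014 and 0.046 m and linear speed of syringe_c below 0.03 m/s and angle between nozzle_c's own z axis and vertical below 0.7 rad and value of joint each of plunger_a, plunger_b above 0.047 m and distance between nozzle_a and rack_hole0 below 0.055 m and angle between each of nozzle_a, nozzle_b's own z axis and vertical below 0.1 rad and distance between nozzle_b and rack_hole1 below 0.055 m)) and angle between pot's own z axis and vertical below 0.1 rad and linear speed of pot below 0.02 m/s); the robot touches nothing.
It fails at once if a syringe is forced: pressed into the rack with more than 20 N (contact force between any of syringe_a, syringe_b, syringe_c and rack above 20 N).
It fails at once if a bystander is moved more than 25 mm (distance of any of bone_folder, awl, thread_spool, book, weight, brush_jar from where it was at the start of the episode above 0.025 m).
It fails at once if the pot is tipped over or dragged more than 40 mm (angle between pot's own z axis and vertical above 0.5 rad or distance of pot from where it was at the start of the episode above 0.04 m).
It also fails if it takes over 72 s, if anything falls off the work surface, if the arm or the gripper's body presses on something with over 40 N, if the wrist force passes 120 N, or if a joint passes its speed limit or range.

## Working session

There is one attempt and no reset: what is moved stays moved. The work goes in short steps, Python scripts to look and compute and a shell command to move; the robot and the scene stay as the last step left them, time stands still between calls to the robot, and variables do not carry over. Pictures are saved under pics/ and viewed, at most 10 in all, crops included, and the job is handed in when it is done.

```bash
mkdir -p pics
cat > h.py <<'E'
import numpy as np,cv2
from cell import status,imaging,ctrl
def cap(n,f):
    im=imaging.capture(n); cv2.imwrite('pics/'+f,im[:,:,::-1]); return im
def ray(n,u,v):
    c=imaging.camera_info(n); f=210/np.tan(np.radians(c['fov_y'])/2)
    T=np.linalg.inv(np.array(c['camera_from_world'])); d=T[:3,:3]@np.array([(u-c['cx'])/f,(v-c['cy'])/f,1.])
    return T[:3,3],d
def plane(n,u,v,z):
    o,d=ray(n,u,v); return o+d*(z-o[2])/d[2]
def proj(n,p):
    c=imaging.camera_info(n); f=210/np.tan(np.radians(c['fov_y'])/2)
    q=np.array(c['camera_from_world'])@np.r_[p,1]; return q[0]/q[2]*f+c['cx'],q[1]/q[2]*f+c['cy']
E
python3 - <<'E'
from h import *
s=cap('scene','s1.png');t=cap('top','t1.png')
for n in('scene','top'):
    c=imaging.camera_info(n);print(n,c['fov_y'],np.linalg.inv(c['camera_from_world']).round(3).tolist())
print(status.state())
E
```

```text
scene 44.788706064032056 [[0.092, 0.574, -0.813, 1.562], [0.996, -0.062, 0.069, -0.107], [-0.011, -0.816, -0.578, 0.85], [0.0, 0.0, 0.0, 1.0]]
top 45.546612349574254 [[0.01, -0.992, 0.13, 0.383], [-1.0, -0.009, 0.01, 0.002], [-0.008, -0.13, -0.992, 1.295], [0.0, 0.0, 0.0, 1.0]]
{'time': 0.1, 'q': array([-1.27181276,  0.62925265,  0.03843226,  1.51825439, -0.02698898,
        0.99628471, -0.01999174]), 'joint_vel': array([ 1.10863762e-03, -3.20883878e-03,  5.39695242e-04, -2.45266194e-03,
       -1.04294887e-05,  1.92390068e-03,  3.83403178e-05]), 'tau': array([ 3.54059492e-03, -5.64537477e+01,  1.23090751e+00, -1.93974835e+01,
        1.13973810e-02,  5.37321816e-03,  3.04736068e-05]), 'position': array([0.23167031, 0.60676643, 0.25248577]), 'eef_rot': array([-5.69738634e-01, -3.08920584e+00,  2.60234999e-03]), 'contact_force': array([-0.10764362,  0.13852834,  0.98048895]), 'torque': array([-0.01697628, -0.03121438,  0.0371888 ]), 'finger_force': 0.0, 'gripper_width': 0.08526811723431074}
```

View pics/s1.png

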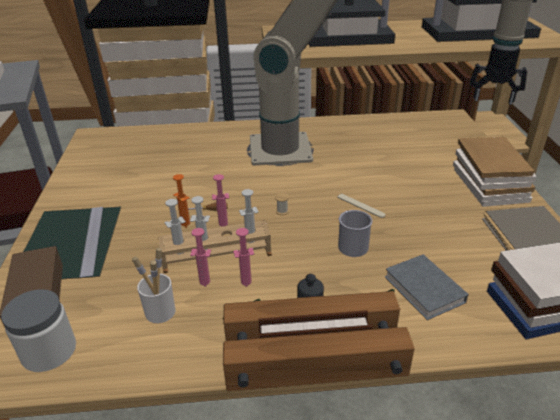

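View pics/t1.png

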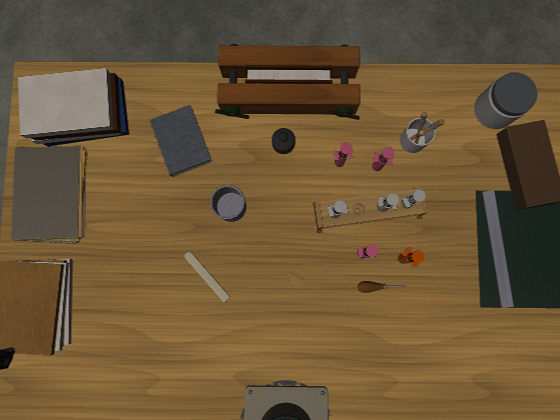

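The scene shows the rack holding three white syringes, at top-view pixels (338,209), (388,202) and (413,198), with an empty hole at about (360,209). The pink ones at (343,153), (383,158), (368,251) and the orange one at (411,257) stand outside the rack, so they are look-alikes. The white ones in the rack fit the description. The hole order from the right end is a, b, empty, c. The steel pot is at (229,204); the white jar at (418,135) holds brushes and is not the pot. I'll confirm in an enlarged crop.

Run:
```python
import cv2,numpy as np
t=cv2.imread('pics/t1.png');s=cv2.imread('pics/s1.png')
a=cv2.resize(t[170:270,300:440],(800,571),interpolation=cv2.INTER_CUBIC)
b=cv2.resize(s[170:290,140:300],(800,600),interpolation=cv2.INTER_CUBIC)
cv2.imwrite('pics/ct.png',a);cv2.imwrite('pics/cs.png',b)
```

```text
(no output)
```

View pics/ct.png

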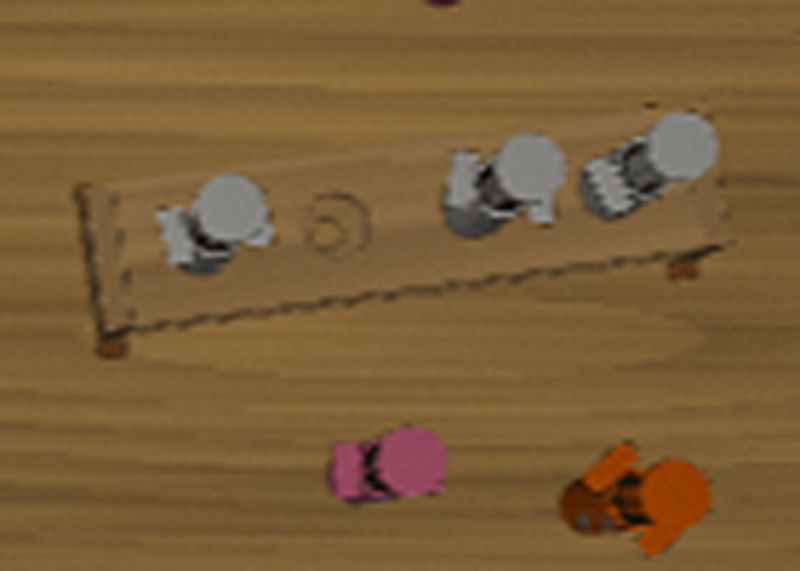

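View pics/cs.png

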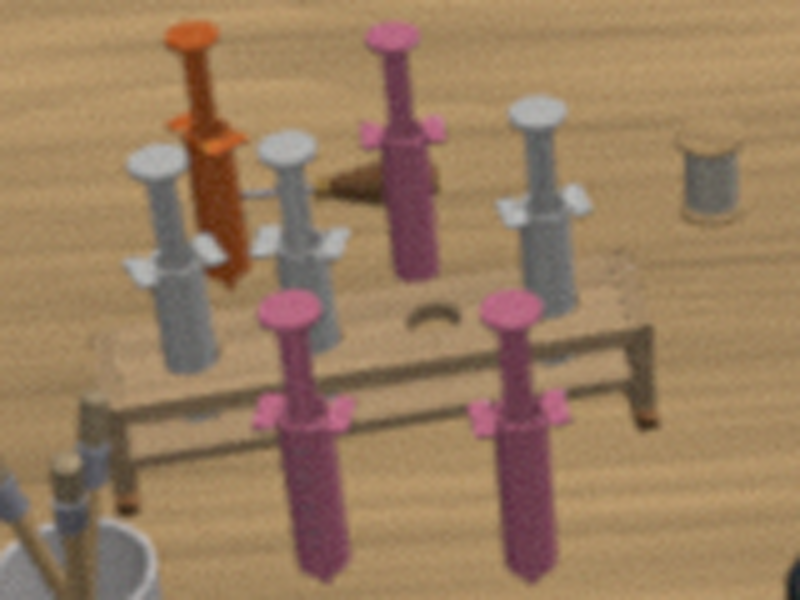

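Run:
```python
from h import *
def tri(p,q):
    o1,d1=ray('top',*p);o2,d2=ray('scene',*q)
    A=np.c_[d1,-d2];k=np.linalg.lstsq(A,o2-o1,rcond=None)[0]
    x,y=o1+d1*k[0],o2+d2*k[1];return ((x+y)/2).round(4),np.linalg.norm(x-y).round(4)
for n,p,q in(('a',(419.5,195.7),(171.6,202)),('b',(392.75,199.4),(197.6,199.6)),('c',(340.25,206.4),(247.4,192.4))):
    print(n,tri(p,q),plane('top',*p,.177).round(4))
for n,(x0,x1,y0,y1) in(('top',(195,265,175,235)),('scene',(325,385,200,265))):
    im=cv2.imread('pics/%s1.png'%n[0])[y0:y1,x0:x1];hsv=cv2.cvtColor(im,cv2.COLOR_BGR2HSV)
    m=((hsv[...,1]<90)|(hsv[...,0]>60)).astype(np.uint8)
    c=max(cv2.findContours(m,0,1)[0],key=cv2.contourArea);c=c+[x0,y0]
    print(n,cv2.boundingRect(c),cv2.fitEllipse(c))
    if n=='top':
        L,T,w,h=cv2.boundingRect(c)
        for z in(.09,0): print([plane('top',*p,z).round(3) for p in((L,T+h/2-2),(L+w,T+h/2-2),(L+w/2,T),(L+w/2,T+h))])
o=status.state()['position'];print(o)
for i in((312,208),(428,200),(245,198)):print(plane('top',*i,.062).round(3))
```

```text
a (array([ 0.5583, -0.2949,  0.1791]), np.float64(0.0026)) [ 0.5587 -0.2968  0.177 ]
b (array([ 0.5499, -0.2354,  0.1758]), np.float64(0.0026)) [ 0.5497 -0.2364  0.177 ]
c (array([ 0.5329, -0.1171,  0.1764]), np.float64(0.002)) [ 0.5328 -0.118   0.177 ]
top (210, 185, 36, 37) ((227.74781799316406, 202.86904907226562), (33.48688507080078, 37.23992919921875), 139.6226348876953)
[array([0.554, 0.19 , 0.09 ]), array([0.554, 0.102, 0.09 ]), array([0.595, 0.147, 0.09 ]), array([0.504, 0.145, 0.09 ])]
[array([0.566, 0.204, 0.   ]), array([0.567, 0.109, 0.   ]), array([0.611, 0.157, 0.   ]), array([0.513, 0.155, 0.   ])]
scene (338, 200, 47, 58) ((356.6005859375, 227.76060485839844), (41.505836486816406, 57.00892639160156), 16.39430046081543)
[0.23167031 0.60676643 0.25248577]
[ 0.544 -0.06   0.062]
[ 0.566 -0.348  0.062]
[0.567 0.107 0.062]
```

The crop confirms it: three white syringes stand in the rack, and the look-alikes stand on the table outside it. The positions are consistent with 60 mm hole spacing. I'll go to c first, with the fingers closed.

```bash
python3 -m handwheel '{"xyz":[[2,-3.6,0],[2,-3.6,0],[2,-3.6,0],[2,-3.6,0],[2,-3.6,0],[2,-3.6,0],[2,-3.6,0],[2,-3.6,0],[2,-3.6,0],[2,-3.6,0],[1,-3.6,0],[1,-3.6,0],[1,-3.6,0],[1,-3.6,0],[1,-3.6,0],[1,-3.6,0],[1,-3.6,0],[1,-3.6,0],[1,-3.6,0],[1,-3.6,0]],"yaw":[0,0,0,0,0,0,0,0,0,0,0,0,0,0,0,0,0,0,0,0],"gripper":[0,0,0,0,0,0,0,0,0,0,0,0,0,0,0,0,0,0,0,0]}'
python3 -m handwheel '{"xyz":[[0,0,-1],[0,0,-1],[0,0,-0.8],[0,0,0]],"yaw":[0,0,0,0],"gripper":[0,0,0,0]}'
```

```text
time: 1.77
position: [0.5318, -0.1145, 0.2531]
eef_rot: [-0.57, -3.089, -0.0]
contact_force: [1.0, 0.8, -0.5]
gripper_width: 0.0
finger_force: 0.0
time: 2.1
position: [0.5302, -0.1107, 0.2231]
eef_rot: [-0.566, -3.085, -0.001]
contact_force: [-0.4, -0.1, -0.1]
gripper_width: -0.0002
finger_force: 0.0
```

```bash
python3 -m handwheel '{"xyz":[[0.3,-0.7,0],[0,0,-1],[0,0,-0.5],[0,0,0],[0,0,0]],"yaw":[0,0,0,0,0],"gripper":[0,0,0,0,0]}'
python3 -m handwheel '{"xyz":[[0,0,-0.2],[0,0,-0.2],[0,0,-0.2],[0,0,-0.2],[0,0,-0.2]],"yaw":[0,0,0,0,0],"gripper":[0,0,0,0,0]}'
python3 -m handwheel '{"xyz":[[0,0,-0.2],[0,0,-0.2],[0,0,-0.2],[0,0,-0.2]],"yaw":[0,0,0,0],"gripper":[0,0,0,0]}'
```

```text
time: 2.52
position: [0.5346, -0.1193, 0.2099]
eef_rot: [-0.569, -3.089, -0.0]
contact_force: [0.1, -0.2, 0.1]
gripper_width: -0.0002
finger_force: 0.0
time: 2.93
position: [0.5349, -0.1197, 0.2002]
eef_rot: [0.57, 3.089, 0.0]
contact_force: [-0.9, -0.6, 0.2]
gripper_width: 0.0003
finger_force: 0.0
time: 3.27
position: [0.5351, -0.1198, 0.1924]
eef_rot: [0.57, 3.089, 0.0]
contact_force: [-0.4, -0.6, 2.9]
gripper_width: 0.0
finger_force: 1.5
```

Run:
```python
from h import *
print(status.state()['time'])
cap('wrist','w1.png')
```

```text
3.2667
```

View pics/w1.png

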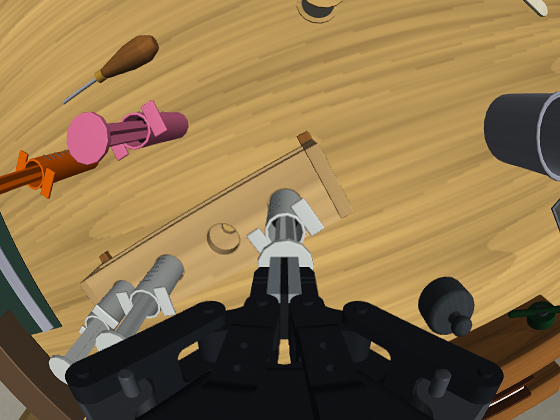

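The wrist view shows the closed fingers on c's disc (about (285,255)), in contact at about 3 N. The plunger is sliding.

```bash
python3 -m handwheel '{"xyz":[[0,0,-0.2],[0,0,-0.2]],"yaw":[0,0],"gripper":[0,0]}' | grep -E "pos|cont"
python3 -m handwheel '{"xyz":[[0,0,-0.2],[0,0,-0.2]],"yaw":[0,0],"gripper":[0,0]}'| grep -E "pos|cont"
```

```text
position: [0.535, -0.1198, 0.1883]
contact_force: [-0.0, 1.2, 2.9]
position: [0.5349, -0.1198, 0.1842]
contact_force: [-0.1, -0.2, 3.7]
```

```bash
python3 -m handwheel '{"xyz":[[0,0,-0.2],[0,0,-0.2]],"yaw":[0,0],"gripper":[0,0]}' | grep -E "pos|cont"
python3 -m handwheel '{"xyz":[[0,0,-0.2],[0,0,-0.2]],"yaw":[0,0],"gripper":[0,0]}'| grep -E "pos|cont"
```

```text
position: [0.5349, -0.1198, 0.1801]
contact_force: [-0.4, 0.4, 3.6]
position: [0.5349, -0.1198, 0.1761]
contact_force: [0.6, 0.9, 3.3]
```

```bash
python3 -m handwheel '{"xyz":[[0,0,-0.2],[0,0,-0.2]],"yaw":[0,0],"gripper":[0,0]}' | grep -E "pos|cont"
python3 -m handwheel '{"xyz":[[0,0,-0.2],[0,0,-0.2]],"yaw":[0,0],"gripper":[0,0]}'| grep -E "pos|cont"
```

```text
position: [0.5349, -0.1198, 0.1721]
contact_force: [-0.3, 0.2, 2.6]
position: [0.5349, -0.1198, 0.1681]
contact_force: [-0.7, 1.2, 2.8]
```

c is free, with about 3 N past 35 mm. Pushing it home.

```bash
python3 -m handwheel '{"xyz":[[0,0,-0.25],[0,0,-0.25],[0,0,-0.25],[0,0,-0.25],[0,0,-0.25],[0,0,-0.15]],"yaw":[0,0,0,0,0,0],"gripper":[0,0,0,0,0,0]}' | grep -E "pos|cont"
python3 -m handwheel '{"xyz":[[0,0,-0.1],[0,0,0]],"yaw":[0,0],"gripper":[0,0]}'| grep -E "pos|cont"
```

```text
position: [0.5348, -0.1197, 0.1539]
contact_force: [0.1, -0.1, 2.7]
position: [0.5347, -0.1197, 0.153]
contact_force: [0.1, 0.0, 0.7]
```

```bash
python3 -m handwheel '{"xyz":[[0,0,-0.1],[0,0,-0.05]],"yaw":[0,0],"gripper":[0,0]}'| grep -E "pos|cont"
python3 -m handwheel '{"xyz":[[0,0,-0.05],[0,0,0]],"yaw":[0,0],"gripper":[0,0]}'| grep -E "pos|cont"
```

```text
position: [0.535, -0.1198, 0.1521]
contact_force: [0.3, -0.2, 6.0]
position: [0.535, -0.1198, 0.1517]
contact_force: [-0.5, -0.2, 6.4]
```

c is home, confirmed by the rubber nose's rise at tip height 130 mm. Next, b.

```bash
python3 -m handwheel '{"xyz":[[0,0,2.5],[0,0,4],[0.4,-2.9,0],[0.4,-2.9,0],[0.4,-2.9,0],[0.3,-2.9,0],[0,0,-0.5],[0,0,-0.5],[0,0,0]],"yaw":[0,0,0,0,0,0,0,0,0],"gripper":[0,0,0,0,0,0,0,0,0]}'| grep -E "pos|cont"
python3 -m handwheel '{"xyz":[[0,0,-0.2],[0,0,-0.2],[0,0,-0.2]],"yaw":[0,0,0],"gripper":[0,0,0]}'| grep -E "pos|cont"
python3 -m handwheel '{"xyz":[[0,0,-0.2],[0,0,-0.2],[0,0,-0.2]],"yaw":[0,0,0],"gripper":[0,0,0]}'| grep -E "pos|cont"
```

```text
position: [0.5487, -0.2346, 0.2046]
contact_force: [0.0, 1.5, -1.2]
position: [0.5501, -0.2345, 0.2002]
contact_force: [-0.2, -0.8, 0.8]
position: [0.5503, -0.2355, 0.1946]
contact_force: [-0.0, -0.1, 2.5]
```

```bash
python3 -m handwheel '{"xyz":[[0,0,-0.2],[0,0,-0.2]],"yaw":[0,0],"gripper":[0,0]}' | grep -E "pos|cont"
python3 -m handwheel '{"xyz":[[0,0,-0.2],[0,0,-0.2]],"yaw":[0,0],"gripper":[0,0]}'| grep -E "pos|cont"
python3 -m handwheel '{"xyz":[[0,0,-0.2],[0,0,-0.2]],"yaw":[0,0],"gripper":[0,0]}'| grep -E "pos|cont"
```

```text
position: [0.5501, -0.2358, 0.1904]
contact_force: [0.0, 0.9, 2.2]
position: [0.5499, -0.2358, 0.1862]
contact_force: [0.2, 0.0, 2.5]
position: [0.5499, -0.2357, 0.1821]
contact_force: [-0.5, 0.3, 3.1]
```

```bash
python3 -m handwheel '{"xyz":[[0,0,-0.2],[0,0,-0.2]],"yaw":[0,0],"gripper":[0,0]}' | grep -E "pos|cont"
python3 -m handwheel '{"xyz":[[0,0,-0.2],[0,0,-0.2]],"yaw":[0,0],"gripper":[0,0]}'| grep -E "pos|cont"
```

```text
position: [0.5499, -0.2357, 0.1781]
contact_force: [0.6, 0.7, 3.6]
position: [0.5499, -0.2357, 0.1741]
contact_force: [0.6, 0.7, 3.4]
```

```bash
python3 -m handwheel '{"xyz":[[0,0,-0.2],[0,0,-0.2]],"yaw":[0,0],"gripper":[0,0]}' | grep -E "pos|cont"
python3 -m handwheel '{"xyz":[[0,0,-0.2],[0,0,-0.2]],"yaw":[0,0],"gripper":[0,0]}'| grep -E "pos|cont"
```

```text
position: [0.5499, -0.2357, 0.1701]
contact_force: [0.6, 1.0, 3.0]
position: [0.5499, -0.2357, 0.1661]
contact_force: [-0.1, 1.1, 2.5]
```

b is free too. I'll push it home the same way.

```bash
python3 -m handwheel '{"xyz":[[0,0,-0.25],[0,0,-0.25],[0,0,-0.25],[0,0,-0.25],[0,0,-0.2]],"yaw":[0,0,0,0,0],"gripper":[0,0,0,0,0]}' | grep -E "pos|cont"
python3 -m handwheel '{"xyz":[[0,0,-0.15],[0,0,-0.05]],"yaw":[0,0],"gripper":[0,0]}'| grep -E "pos|cont"
python3 -m handwheel '{"xyz":[[0,0,-0.05],[0,0,0]],"yaw":[0,0],"gripper":[0,0]}'| grep -E "pos|cont"
```

```text
position: [0.5498, -0.2357, 0.154]
contact_force: [0.2, 1.7, 2.6]
position: [0.55, -0.2357, 0.1523]
contact_force: [0.1, 0.7, 5.0]
position: [0.5501, -0.2357, 0.1521]
contact_force: [-0.2, 1.3, 4.4]
```

b is home. By elimination a should be the clogged one, so I'll feel it gently.

```bash
python3 -m handwheel '{"xyz":[[0,0,2.5],[0,0,4],[0.4,-3,0],[0.4,-3,0],[0,0,-0.5],[0,0,-0.5],[0,0,0]],"yaw":[0,0,0,0,0,0,0],"gripper":[0,0,0,0,0,0,0]}'| grep -E "pos|cont"
python3 -m handwheel '{"xyz":[[0,0,-0.2],[0,0,-0.2],[0,0,-0.2]],"yaw":[0,0,0],"gripper":[0,0,0]}'| grep -E "pos|cont"
python3 -m handwheel '{"xyz":[[0,0,-0.2],[0,0,-0.2],[0,0,-0.2]],"yaw":[0,0,0],"gripper":[0,0,0]}'| grep -E "pos|cont"
python3 -m handwheel '{"xyz":[[0,0,-0.2],[0,0,-0.2],[0,0,-0.2]],"yaw":[0,0,0],"gripper":[0,0,0]}'| grep -E "pos|cont"
```

```text
position: [0.5566, -0.295, 0.2049]
contact_force: [-0.6, 0.0, -0.3]
position: [0.5581, -0.2947, 0.2007]
contact_force: [-0.3, -0.2, 2.2]
position: [0.5582, -0.2956, 0.195]
contact_force: [0.5, -0.1, 1.7]
position: [0.558, -0.2957, 0.1887]
contact_force: [0.1, 0.2, 1.6]
```

```bash
python3 -m handwheel '{"xyz":[[0,0,-0.2],[0,0,-0.2]],"yaw":[0,0],"gripper":[0,0]}' | grep -E "pos|cont"
python3 -m handwheel '{"xyz":[[0,0,-0.2],[0,0,-0.1]],"yaw":[0,0],"gripper":[0,0]}'| grep -E "pos|cont"
```

```text
position: [0.5579, -0.2957, 0.1846]
contact_force: [0.2, -1.0, 1.0]
position: [0.558, -0.2957, 0.1818]
contact_force: [-0.1, -0.2, 5.5]
```

```bash
python3 -m handwheel '{"xyz":[[0,0,-0.1],[0,0,0]],"yaw":[0,0],"gripper":[0,0]}' | grep -E "pos|cont"
python3 - <<'E'
from h import *
# look-alike discs (tops) near rack, and angles
for n,p in(('pink',(372,250.5)),('orange',(418,256.5)),('pink2',(386,155)),('pink3',(345,149))):print(n,plane('top',*p,.165).round(3))
E
```

```text
position: [0.5581, -0.2958, 0.181]
contact_force: [-0.2, 1.1, 2.9]
pink [ 0.435 -0.19   0.165]
orange [ 0.422 -0.293  0.165]
pink2 [ 0.655 -0.225  0.165]
pink3 [ 0.668 -0.131  0.165]
```

```bash
python3 -m handwheel '{"xyz":[[0,0,-0.1],[0,0,-0.1]],"yaw":[0,0],"gripper":[0,0]}' | grep -E "pos|cont"
```

```text
position: [0.5585, -0.296, 0.1796]
contact_force: [-0.5, 2.6, 8.4]
```

That is stiff: 8.4 N at about 23 mm in. a is the clogged one, so I stop here. Back off, open around the disc, descend and grip. Tips will be about 139 mm high, above b's disc at 131 mm.

```bash
python3 -m handwheel '{"xyz":[[0,0,1.5],[0,0,1.5],[0,0,0],[0,0,0],[0,0,0],[0,0,0]],"yaw":[0,0,0,0,0,0],"gripper":[0,5,5,5,5,5]}'
python3 - <<'E'
from h import *
print(status.state()['position'])
cap('wrist','w2.png')
E
```

```text
time: 10.98
position: [0.5572, -0.2954, 0.2076]
eef_rot: [-0.57, -3.087, -0.001]
contact_force: [0.3, -0.1, 0.4]
gripper_width: 0.0499
finger_force: 0.0
[ 0.5571642  -0.29541142  0.20757384]
```

View pics/w2.png

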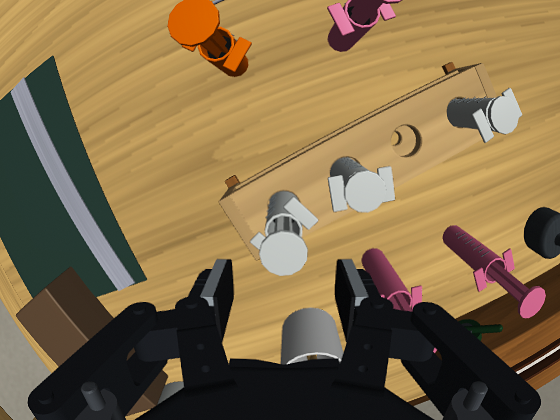

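The wrist view shows a's disc at (283,254), centred between the fingers (columns 230–338), and b and c home with their discs just above the flanges. I'll cast the disc pixel to check the fore-aft alignment.

```bash
cat >> h.py <<'E'
def wray(u,v,s):
    from scipy.spatial.transform import Rotation as R
    c=imaging.camera_info('wrist'); f=210/np.tan(np.radians(c['fov_y'])/2); M=np.array(c['mount'])
    a=np.array([u-c['cx'],v-c['cy']]); r=np.linalg.norm(a); t=r/f
    d=np.r_[a/r*np.sin(t),np.cos(t)]; W=R.from_rotvec(s['eef_rot']).as_matrix()
    return s['position']+W@M[:3,3], W@M[:3,:3]@d
def wplane(u,v,z,s):
    o,d=wray(u,v,s); return o+d*(z-o[2])/d[2]
E
python3 - <<'E'
from h import *
s=status.state()
print(wplane(283,254,.161,s),wplane(365,192,.131,s),wplane(505,113,.131,s), s['time'])
E
```

```text
[ 0.55764862 -0.29540378  0.161     ] [ 0.54912742 -0.23618903  0.131     ] [ 0.53042219 -0.11719208  0.131     ] 11.0333
```

```bash
python3 -m handwheel '{"xyz":[[0,0,-1.2],[0,0,-1.2],[0,0,-1.2],[0,0,-1],[0,0,0],[0,0,0],[0,0,0],[0,0,0],[0,0,0],[0,0,0]],"yaw":[0,0,0,0,0,0,0,0,0,0],"gripper":[5,5,5,5,5,2,2,2,2,2]}'
python3 -m handwheel '{"xyz":[[0,0,0.3],[0,0,0.3],[0,0,0.5],[0,0,0.5],[0,0,0.5],[0,0,0]],"yaw":[0,0,0,0,0,0],"gripper":[2,2,2,2,2,2]}'
```

```text
time: 11.87
position: [0.5581, -0.296, 0.1634]
eef_rot: [0.57, 3.088, -0.001]
contact_force: [0.4, -0.3, 0.3]
gripper_width: 0.0245
finger_force: 58.8
time: 12.37
position: [0.5586, -0.2961, 0.1853]
eef_rot: [0.57, 3.087, -0.001]
contact_force: [0.5, 0.4, -0.0]
gripper_width: 0.0243
finger_force: 58.8
```

```bash
python3 -m handwheel '{"xyz":[[0,0,1],[0,0,1],[0,0,2],[0,0,2],[0,0,2],[0,0,2],[0,0,2],[0,0,1.5],[0,0,1],[0,0,0],[0,0,0]],"yaw":[0,0,0,0,0,0,0,0,0,0,0],"gripper":[2,2,2,2,2,2,2,2,2,2,2]}'
python3 - <<'E'
from h import *
a=cap('wrist','w3.png');b=cap('scene','s3.png')
cv2.imwrite('pics/ws3.png',np.hstack([cv2.resize(a[:,:,::-1],(400,300)),cv2.resize(b[:,:,::-1],(400,300))]))
c=b[100:320,100:400,::-1]; cv2.imwrite('pics/ws3.png',np.vstack([np.hstack([cv2.resize(a[:,:,::-1],(400,300)),cv2.resize(c,(400,300))])]))
E
```

```text
time: 13.28
position: [0.5578, -0.2958, 0.3292]
eef_rot: [0.57, 3.089, -0.0]
contact_force: [-0.2, 0.4, -0.9]
gripper_width: 0.0244
finger_force: 58.9
```

View pics/ws3.png

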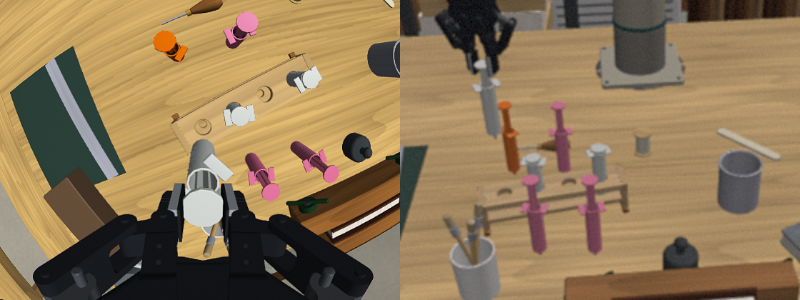

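Syringe a is lifted clear and hangs upright from the disc. b and c stand in the rack with plungers home. Now carry it to the pot.

```bash
python3 -m handwheel '{"xyz":[[0,0.8,0],[0,1.6,0],[0,2.4,0],[0,3,0],[0,3,0],[0,3,0],[0,3,0],[0,3,0],[0,3,0],[0,3,0],[0,3,0],[0,3,0],[0,3,0],[0,3,0],[0,2.4,0],[0,1.6,0],[-0.2,1.2,0],[0,0.8,0],[0,0,0],[0,0,0]],"yaw":[0,0,0,0,0,0,0,0,0,0,0,0,0,0,0,0,0,0,0,0],"gripper":[2,2,2,2,2,2,2,2,2,2,2,2,2,2,2,2,2,2,2,2]}'
python3 - <<'E'
from h import *
s=status.state()
a=cap('wrist','w4.png');b=cap('scene','s4.png')
print(imaging.camera_info('wrist')['fov_y'],s['position'],s['eef_rot'])
c=b[40:280,250:480,::-1]; cv2.imwrite('pics/ws4.png',np.hstack([cv2.resize(a[:,:,::-1],(480,360)),cv2.resize(c,(320,334))[0:0] if 0 else cv2.resize(c,(320,360))]))
E
```

```text
time: 15.05
position: [0.5556, 0.1418, 0.3287]
eef_rot: [-0.57, -3.089, 0.001]
contact_force: [-0.1, -0.5, -1.9]
gripper_width: 0.0245
finger_force: 58.9
65.70646984690485 [0.55560811 0.14180477 0.32868545] [-5.69935180e-01 -3.08924505e+00  1.28564193e-03]
```

View pics/ws4.png

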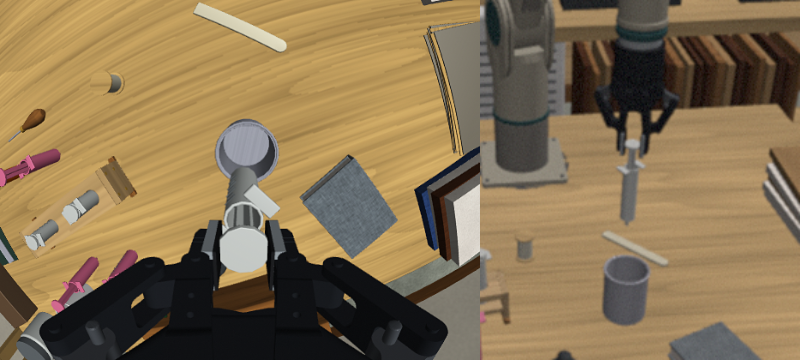

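Run:
```python
from h import *
s=status.state();k=7/6
L,R,T=[wplane(u*k,v*k,.09,s)[:2] for u,v in((216,150),(279,150),(248,119))]
print(L,R,T); print('disc',wplane(245*k,249*k,.328,s)[:2])
A=np.array([[*(2*(R-L))],[*(2*(T-L))]]);print('circ',c:=np.linalg.solve(A,[R@R-L@L,T@T-L@L]),np.linalg.norm(c-L))
a=cv2.imread('pics/w4.png');cv2.imwrite('pics/c4.png',cv2.resize(a[125:320,210:360],(600,780))[:600])
```

```text
[0.53454332 0.11087577] [0.5641428  0.18830094] [0.51166224 0.16454868]
disc [0.55384328 0.14299228]
circ [0.55019606 0.14926225] 0.04145516181438471
```

View pics/c4.png

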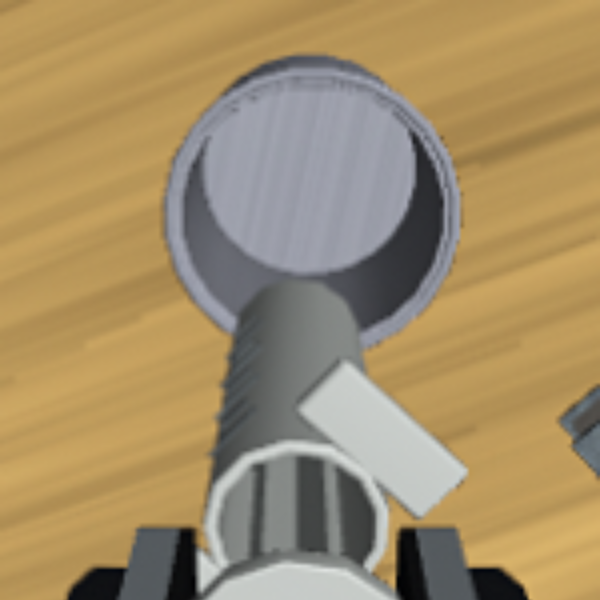

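Run:
```python
from h import *
s=status.state()
L,R,T=[wplane(u,v,.09,s)[:2] for u,v in((251.3,176),(325.3,176),(287.5,142))]
A=np.array([2*(R-L),2*(T-L)]);print('circ',c:=np.linalg.solve(A,[R@R-L@L,T@T-L@L]),np.linalg.norm(c-L))
print('shoulder far edge',wplane(285,195.7,.196,s)[:2],'flange',wplane(210+298/4,125+515/4,.288,s)[:2],s['position'])
```

```text
circ [0.55373979 0.14736213] 0.041925193593477114
shoulder far edge [0.54547548 0.1461785 ] flange [0.55412288 0.14231609] [0.55596726 0.14060649 0.32878916]
```

Pot centre is (0.554, 0.147) and the syringe hangs upright at about (0.558, 0.141). Shift slightly and lower.

```bash
python3 -m handwheel '{"xyz":[[-0.2,0.6,0],[0,0,-1],[0,0,-2],[0,0,-2],[0,0,-2],[0,0,-2],[0,0,-2],[0,0,-2],[0,0,-1],[0,0,-1],[0,0,-1],[0,0,0]],"yaw":[0,0,0,0,0,0,0,0,0,0,0,0],"gripper":[2,2,2,2,2,2,2,2,2,2,2,2]}'
python3 -m handwheel '{"xyz":[[0,0,-0.2],[0,0,-0.2],[0,0,0]],"yaw":[0,0,0],"gripper":[2,2,2]}'
```

```text
time: 16.15
position: [0.5531, 0.1479, 0.1672]
eef_rot: [-0.57, -3.087, 0.002]
contact_force: [-0.8, 0.0, -0.3]
gripper_width: 0.0246
finger_force: 59.0
time: 16.4
position: [0.5542, 0.1484, 0.1653]
eef_rot: [0.57, 3.089, 0.001]
contact_force: [-0.1, -0.0, -0.2]
gripper_width: 0.0241
finger_force: 59.0
```

```bash
python3 -m handwheel '{"xyz":[[0,0,-0.3],[0,0,-0.3],[0,0,-0.2],[0,0,0],[0,0,0]],"yaw":[0,0,0,0,0],"gripper":[2,2,2,2,2]}'
python3 -m handwheel '{"xyz":[[0,0,-0.1],[0,0,-0.1],[0,0,0]],"yaw":[0,0,0],"gripper":[2,2,2]}'
```

```text
time: 16.82
position: [0.5538, 0.1482, 0.1567]
eef_rot: [-0.57, -3.089, 0.0]
contact_force: [0.3, -0.0, -1.4]
gripper_width: 0.0243
finger_force: 59.0
time: 17.07
position: [0.5538, 0.1482, 0.1547]
eef_rot: [-0.57, -3.089, 0.0]
contact_force: [0.8, 0.7, -0.9]
gripper_width: 0.0243
finger_force: 59.0
```

Nozzle is about 2 mm above the floor, still held. I'll lean the barrel gently on the rim, across the closing axis so that it falls clear of the fingers.

```bash
python3 -m handwheel '{"xyz":[[0.45,-0.17,0],[0.45,-0.17,0],[0.45,-0.17,0],[0.45,-0.17,0],[0.3,-0.12,0],[0,0,0]],"yaw":[0,0,0,0,0,0],"gripper":[2,2,2,2,2,2]}'|grep -E "pos|cont|fing"
python3 -m handwheel '{"xyz":[[0.25,-0.1,0],[0.25,-0.1,0],[0.25,-0.1,0],[0,0,0]],"yaw":[0,0,0,0],"gripper":[2,2,2,2]}'|grep -E "pos|cont|fing"
```

```text
position: [0.5758, 0.1398, 0.1548]
contact_force: [0.6, -0.3, -1.7]
finger_force: 59.0
position: [0.5821, 0.1375, 0.1548]
contact_force: [-2.4, -0.0, 0.6]
finger_force: 59.0
```

```bash
python3 -m handwheel '{"xyz":[[0.25,-0.1,0],[0.25,-0.1,0],[0.25,-0.1,0],[0,0,0]],"yaw":[0,0,0,0],"gripper":[2,2,2,2]}'|grep -E "pos|cont|fing"
python3 -m handwheel '{"xyz":[[0,0,0],[0,0,0],[0,0,0],[0,0,0],[0,0,0],[0,0,0]],"yaw":[0,0,0,0,0,0],"gripper":[3.2,3.6,4.5,6,7,7]}'
python3 - <<'E'
from h import *
a=cap('wrist','w5.png');b=cap('scene','s5.png')
c=b[100:300,250:480,::-1]; cv2.imwrite('pics/ws5.png',np.hstack([cv2.resize(a[:,:,::-1],(400,300)),cv2.resize(c,(400,348))[:300]]))
E
```

```text
position: [0.5901, 0.134, 0.1547]
contact_force: [-3.6, 1.9, 0.7]
finger_force: 59.0
time: 18.73
position: [0.5902, 0.1342, 0.1549]
eef_rot: [0.57, 3.089, 0.0]
contact_force: [-0.4, 0.2, 0.2]
gripper_width: 0.0703
finger_force: 0.0
```

View pics/ws5.png

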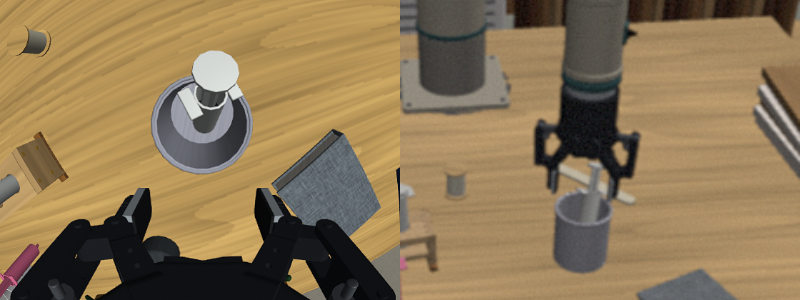

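The picture shows the syringe standing in the upright pot, leaning on the far rim (disc at (215,70) in the left half), clear of the fingers. Retreat straight up and hand in.

```bash
python3 -m handwheel '{"xyz":[[0,0,1],[0,0,3],[0,0,4],[0,0,4],[0,0,3],[0,0,0],[0,0,0],[0,0,0],[0,0,0],[0,0,0]],"yaw":[0,0,0,0,0,0,0,0,0,0],"gripper":[7,7,7,7,7,7,7,7,7,7]}'
python3 -c "
from cell import ctrl
print(ctrl.sign_off())"
```

```text
time: 19.67
position: [0.5891, 0.1341, 0.3034]
eef_rot: [-0.569, -3.087, 0.002]
contact_force: [-0.4, -0.6, 0.1]
gripper_width: 0.0702
finger_force: 0.0
the job is handed in; nothing more can be done
None
```

I handed the job in at about 20 s: free syringes b and c are pushed home and stand in the rack, and clogged syringe a (stopped at about 23 mm and 8.4 N) stands nozzle down in the pot, leaning on its rim; no verdict was reported back.

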